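# Isolate the dosing pump, reset its dose dial against the backlash, switch on again

### The job

The dose dial of the detergent pump stands too high. Switch the pump off first by throwing its isolator's T lever fully over towards the front; then, while it is off, turn the dial's bar knob back until the pointer is clearly below (anticlockwise of) the steel set-mark clip, and bring it up again clockwise until the pointer lines up with the clip, so that the knob's play is taken up clockwise. Finally throw the lever fully back on, and leave the clip and the things standing around where they are.

Things in the scene. Friction and masses are not known exactly. Their poses are not given: they have to be found in the camera images.
- isolator: The pump's switch box, fixed to the counter, left or right of the middle: grey box 110x110 mm, 50 mm high, on a 130x130 mm dark steel foot plate, with a T lever on top. Origin: centre of its underside. x axis from its front (robot side) to its back, z up; yaw within 0.25 rad of the robot's x.
- isolator_lever (a joint): T lever about a hinge along the isolator's y axis, 65 mm over its origin, between cheeks 52 mm apart overall, 79 mm high. 0 rad = OFF (leans 0.65 rad to the front), 0.65 = upright, 1.3 = ON (leans 0.65 rad to the back; start). Weighted, 0.35 kg: past upright it drops by itself on that side's stop and stays; needs about 2 N at the bar.
- lever_bar (a point): Centre of the lever's black cross bar: round, 22 mm thick, 90 mm long along the isolator's y, 90 mm from the hinge; at either stop 55 mm behind or before the isolator's centre and 137 mm above the counter, upright 155 mm. A steel stem 12x22 mm joins it to the hinge. Can be pushed or pinched from above.
- dosing_pump: Detergent pump, fixed to the counter on the other side from the isolator: white box 180x180 mm, 60 mm high, grey pump head sticking out 33 mm at the back, round aluminium dial plate (158 mm across, black ticks towards the robot) on top. Origin: centre of its underside, under the dial's axis. x from front (robot side) to back, z up; yaw within 0.25 rad.
- dose_dial (a joint): Angle of the pointer (grey disc 84 mm across with black nose) about the vertical axis over the pump's origin. 0 = nose to the pump's front (-x); grows (more dose) clockwise seen from above, from the front towards the pump's +y. Range -0.9 to 1.0. Friction of 0.12 N m holds it. Starts at least 0.25 rad above the set mark.
- pointer_tip (a point): Tip of the pointer's nose, 58 mm from the dial's axis, 65 mm above the counter; axes turn with the pointer (-x points outward along the nose).
- dose_knob (a joint): Backlash: the knob turns freely 0.12 rad either way against the pointer before it carries it along. +0.12 = play taken up clockwise (knob last turned clockwise), -0.12 = anticlockwise. Knob angle = dose_dial + dose_knob. Keeps its value when released.
- knob_grip (a point): Middle of the black bar knob, on the dial's axis, 94 mm above the counter. Bar 70 mm long, 18 mm wide, from 75 to 109 mm above the counter; long side along this point's x (the -x end has a white line and lies over the nose). Grip across the 18 mm from above. Hub below it 52 mm across, top at 77 mm.
- set_mark (a joint): Where the set-mark clip stands round the dial plate; axis, zero and sense as dose_dial (equal values = lined up). Held by 1.5 N m of friction; not to be moved.
- mark_tip (a point): Inner point of the set mark, a steel clip about 12x12 mm on the dial plate's rim, up to 72 mm above the counter, pointing at the axis. This point is 68 mm from the axis, 66 mm above the counter. -x points outward; a pointer tip at positive y of this frame stands above (clockwise of) the mark.
- soap_dish: Bystander: white oval soap dish with soap, 88x123x27 (sizes in mm); origin at the centre of its underside.
- nail_brush: Bystander: purple nail brush, 30x86x22 (sizes in mm); origin at the centre of its underside.
- grease_pot: Bystander: flat beige round pot with lid, 90 across, 32 high (sizes in mm); origin at the centre of its underside.
- stain_gel: Bystander: pale squeeze tube lying down, 48x156x33 (sizes in mm); origin at the centre of its underside.
- scrub_brush: Bystander: scrub brush on its back, bristles up, 52x133x53 (long side along its y), lying between the robot and the gap between isolator and pump (sizes in mm); origin at the centre of its underside.
- dosing_cup: Bystander: clear plastic cup, 76 across, 88 high, standing in the gap between isolator and pump (sizes in mm); origin at the centre of its underside.
- peg_tin: Bystander: round tin, 75 across, 58 high (sizes in mm); origin at the centre of its underside.

How it is judged:
On the way, in this order (a step that is already met when the one before it is completed fails the run):
1. the isolator lever is thrown fully off (value of joint isolator_lever below 0.12 rad), for 0.2 s.
2. with the lever off, the pointer is turned back at least 6 mm below the set mark (value of joint isolator_lever below 0.12 rad and y of pointer_tip in the frame of mark_tip below -0.006 m), for 0.05 s.
3. with the lever off, the pointer is brought up to the set mark, within 4 mm, with the knob's play taken up clockwise (value of joint isolator_lever below 0.12 rad and y of pointer_tip in the frame of mark_tip between -0.004 and 0.004 m and value of joint dose_knob above 0.08 rad), for 0.3 s.
4. the lever is thrown fully back on (value of joint isolator_lever above 1.18 rad), for 0.2 s.
At the end, for the whole second after the job is handed in: The isolator lever lies at its on stop (within 0.12 rad), the pointer tip is within 4 mm sideways of the set mark's point, the knob's play is taken up clockwise (more than 0.08 of its 0.12 rad) and the dial is at rest (value of joint isolator_lever above 1.18 rad and y of pointer_tip in the frame of mark_tip between -0.004 and 0.004 m and value of joint dose_knob above 0.08 rad and velocity of joint dose_dial between -0.05 and 0.05 rad/s); the robot touches nothing.
It fails at once if the dial is turned while the isolator is not off (value of joint isolator_lever above 0.5 rad and (velocity of joint dose_dial above 0.3 rad/s or velocity of joint dose_dial below -0.3 rad/s)).
It fails at once if the set-mark clip is moved by more than 3 mm (distance of mark_tip from where it was at the start of the episode above 0.003 m).
It fails at once if a bystander is moved by more than 20 mm (distance of any of soap_dish, nail_brush, grease_pot, stain_gel, scrub_brush, dosing_cup, peg_tin from where it was at the start of the episode above 0.02 m).
It also fails if it takes over 58 s, if anything falls off the work surface, if the arm or the gripper's body presses on something with over 40 N, if the wrist force passes 120 N, or if a joint passes its speed limit or range.

### The arm

A 6-joint arm with a two-finger parallel gripper is mounted at the origin on a cart in front of the work surface, level with it; the furniture and walls round the work are solid. World frame = base frame: x ahead of the robot, y to its left, z up, the work surface at z = 0. Lengths are in m, angles in rad, forces in N, time in s.
With the tool pointing down it reaches from about 0.25 to 0.775 m from the base axis. Payload 4 kg.
Tool frame: the origin (TCP) lies midway between the tips of the shut fingers; the grasp point (between the pads) lies 19 mm behind it; z points along the fingers, x is the direction in which the jaws open and shut, and the axes are right-handed (so a half turn about z gives the same grasp; the last joint's range is limited). The gripper opens to 85 mm and grips with 20 to 120 N. Pads are 22 mm wide; open, the fingers measure 114 mm over their backs; the gripper's body (76 mm by 85 mm) begins 54 mm behind the grasp point. The pads swing forward as they close: fully open they stand 13 mm farther back than shut.
Start: joints at [1.233, 0.087, 1.371, -0, 1.684, -0.103], TCP at [0.128, 0.535, 0.231] pointing down, gripper open.
Joint ranges: [-3.1, 3.1], [-0.76, 2.03], [0.27, 2.55], [-1.08, 4.22], [0.17, 2.65], [-2.57, 2.57]. Speed limits (rad/s): [2.79, 2.79, 3.14, 3.14, 3.14, 3.14].

### API

Orientations are given as a rotation vector (axis times angle).
In Python, from plant import manip gives the robot as it stands.
- The arm moves only by the tool step_arm, never from a script. Its argument "increments" is a list of rows, each a list of 5 numbers: the finger opening in cm, from 0 to 8.54, then the shift along the tool's x, y, z in cm, then the turn about the tool's z in rad. A call has 1 to 5 rows; each row shifts and turns the commanded pose from where the row before left it, along the tool's axes as they then stand; what a row does not reach is not made up. A row lasts 1/8 s, in which the tool goes at most 62.5 mm and 10.7 degrees, less where a joint would pass 70% of its speed; a pose out of reach is approached as far as the arm can. A call with a gripper value outside its range is refused whole. The fingers move at their own pace and stop on an object; the grip force is fixed at half the most. Time passes only in rows, so rows that do not move let the fingers close. It gives the time, the measured TCP pose, the force and the opening at its end, in the units of the state.
- manip.sense(): the state, without advancing time (a new reading comes with each control period).
- manip.grab_frame(name): name is "scene" or "top" or "wrist"; returns the picture (400x640x3 uint8, red, green, blue); there is no depth.
- manip.calibration(name): a dict with "vfov" (degrees; the focal length in pixels is half the picture's height over the tangent of half this angle, whatever the lens; pixels are square), "cx", "cy" (the principal point, pixels), "cam_to_world" (4x4, takes a point from camera to world coordinates). Camera axes: x right, y down, z forward; pixel columns grow to the right and rows downward; lengths in m; the calibration is good to about 2 mm. A picture is of the moment at which its call begins: read the wrist's pose just before it. calibration takes no time and is no camera call; for the wrist camera it gives the pose at the moment of the call.
- manip.close_job(): hands the job in, once; it reports no verdict.
Trained networks look in the newest picture that a camera, given by its name, has taken for a name from the list of things; names that differ only in an ending like _2 or _b are one class to them, and where a whole thing is asked for, a point or a joint stands for the part that bears it (a point fixed in the world has none). Each returns a list of dicts, best first, with "p" (0 to 1); they miss things now and then, are a little off and sometimes report something else, mostly with a low value. They report only what shows in the picture. A call takes as long as a camera call.
- manip.look_for(camera, target): "location" ([x, y, z] in m, in world coordinates, good to about 4 mm: the middle of the surface that is visible of it).
- manip.regions_of(camera, target): "mask" (400x640 bool, what is visible of it).
The state is a dict: "time": time; "qpos": joint angles; "dq": joint speeds; "joint_torque": joint torques, N m; "eef_pos": TCP position; "tool_rot": TCP orientation; "contact_force": force on the tool from outside, world axes, zero at the start; "ft_torque": the same for the moment, N m; "finger_gap": finger opening in m.
Only numpy, scipy, OpenCV 4.12 (cv2) and the standard library are available. Lean on these libraries where they do the work, as an engineer would, in place of code of your own. Each camera call takes 0.05 s, during which the arm holds its last target. There are 200 camera calls.

## Working session

There is one attempt and no reset: what is moved stays moved. The work goes in short steps, Python scripts to look and compute and a tool call to move; the robot and the scene stay as the last step left them, time stands still between calls to the robot, and variables do not carry over. Pictures are saved under pics/ and viewed, about 8 in all and at most 12, crops included, and the job is handed in when it is done.

Besides the shell and the picture viewer there is one more tool, called after ">>>" by a JSON object that holds its "op" and its "data". step_arm: Moves the arm, as the interface text tells. Its arguments: {"type":"object","properties":{"increments":{"type":"array","items":{"type":"array","items":{"type":"number"}}}},"required":["increments"]}

```bash
mkdir -p pics; python3 - <<'E'
from plant import manip
import cv2, numpy as np
s=manip.sense(); print({k:np.round(v,3).tolist() for k,v in s.items()})
for c in ("top","scene"):
    f=manip.grab_frame(c); cv2.imwrite(f"pics/{c}0.png",f[:,:,::-1])
    k=manip.calibration(c); print(c,k["vfov"],k["cx"],k["cy"],np.round(k["cam_to_world"],3).tolist())
    for t in ["isolator","lever_bar","dosing_pump","pointer_tip","knob_grip","mark_tip","dosing_cup","scrub_brush"]:
        print(t,[(np.round(d["location"],3).tolist(),round(d["p"],2)) for d in manip.look_for(c,t)[:2]])
E
```

```text
{'time': 0.0, 'qpos': [1.233, 0.088, 1.372, 0.0, 1.684, -0.103], 'dq': [0.002, -0.001, -0.002, 0.001, 0.001, 0.001], 'joint_torque': [0.001, -35.186, -31.328, -0.0, 0.011, -0.0], 'eef_pos': [0.128, 0.534, 0.23], 'tool_rot': [2.465, 1.945, -0.003], 'contact_force': [-1.131, -0.078, -1.026], 'ft_torque': [-0.053, 0.042, -0.005], 'finger_gap': 0.085}
top 51.380768853835164 325.96686581380965 199.0183487702489 [[0.094, -0.972, 0.217, 0.281], [-0.996, -0.093, 0.016, 0.01], [0.005, -0.218, -0.976, 1.362], [0.0, 0.0, 0.0, 1.0]]
isolator []
lever_bar [([0.496, -0.244, 0.138], 0.93)]
dosing_pump [([0.526, 0.202, 0.062], 0.86)]
pointer_tip [([0.526, 0.198, 0.066], 0.56)]
knob_grip [([0.535, 0.197, 0.107], 0.7)]
mark_tip []
dosing_cup [([0.57, 0.005, 0.081], 0.71)]
scrub_brush [([0.379, -0.011, 0.034], 0.69)]
scene 46.30522247667376 317.1187338728861 210.47668116457447 [[0.464, -0.642, 0.611, -0.52], [-0.886, -0.326, 0.33, -0.562], [-0.013, -0.694, -0.719, 1.399], [0.0, 0.0, 0.0, 1.0]]
isolator [([0.436, -0.256, 0.052], 0.55), ([0.527, 0.194, 0.094], 0.29)]
lever_bar [([0.491, -0.251, 0.129], 0.59), ([0.524, 0.192, 0.093], 0.22)]
dosing_pump [([0.508, 0.182, 0.064], 0.93)]
pointer_tip [([0.518, 0.191, 0.077], 0.89)]
knob_grip [([0.524, 0.195, 0.093], 0.65)]
mark_tip [([0.526, 0.193, 0.097], 0.66), ([0.523, 0.192, 0.08], 0.48)]
dosing_cup [([0.566, -0.008, 0.055], 0.57)]
scrub_brush [([0.372, -0.018, 0.033], 0.89)]
```

```bash
python3 - <<'E'
import cv2, numpy as np
a=cv2.imread("pics/top0.png"); 
cv2.imwrite("pics/top0b.png",cv2.resize(a,(800,500),interpolation=cv2.INTER_CUBIC))
from plant import manip
k=manip.calibration("top");T=np.linalg.inv(np.array(k["cam_to_world"]));f=200/np.tan(np.radians(k["vfov"]/2))
def pr(p):
    c=T@np.r_[p,1]; return f*c[0]/c[2]+k["cx"],f*c[1]/c[2]+k["cy"]
u,v=map(int,pr([.5,.197,.06])); print(u,v,pr([.5,-.25,.13])); c=a[v-55:v+55,u-70:u+70]
cv2.imwrite("pics/dial0.png",cv2.resize(c,None,fx=5,fy=5,interpolation=cv2.INTER_CUBIC))
E
```

```text
271 215 (np.float64(417.3847217845621), np.float64(225.61799845849805))
```

View pics/top0b.png

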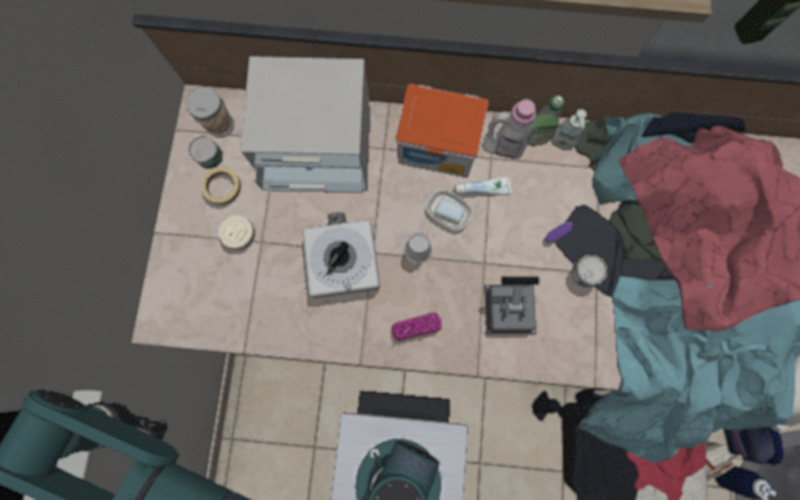

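View pics/dial0.png

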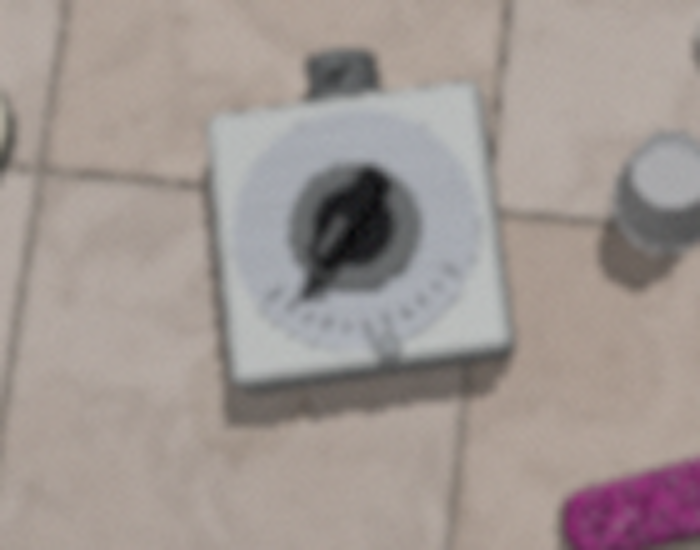

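The overview shows the isolator on the right with the bar at about (519,281), leaning back (on). The pump is on the left. The crop shows the dial axis at about (355,228), the nose tip at about (308,297), and the clip at about (385,345), well anticlockwise of the nose. Next I'll work out the wrist camera geometry and the first move, which goes over the pump on the way to the isolator.

```bash
cat > h.py <<'E'
from plant import manip
import numpy as np, cv2
from scipy.spatial.transform import Rotation as R
def st():
    s=manip.sense(); M=R.from_rotvec(s["tool_rot"]).as_matrix()
    return s,np.array(s["eef_pos"]),M,np.arctan2(M[1,0],M[0,0])
def plan(xyz,alpha=None):
    """shift in tool axes (cm) from the measured pose, and turn about tool z"""
    s,p,M,a=st(); d=M.T@(np.array(xyz)-p)*100
    print("t",round(s["time"],2),"tcp",p.round(4),"alpha",a.round(3),"q6",round(s["qpos"][5],2),"shift cm",d.round(2),"turn",None if alpha is None else round(-(alpha-a),3))
def cam(n):
    k=manip.calibration(n); return k,np.array(k["cam_to_world"]),200/np.tan(np.radians(k["vfov"]/2))
def proj(n,P,kc=None):
    k,T,f=kc or cam(n); c=(np.c_[P,np.ones(len(P))]@np.linalg.inv(T).T)
    return np.c_[f*c[:,0]/c[:,2]+k["cx"],f*c[:,1]/c[:,2]+k["cy"]]
def back(n,uv,z,kc=None):
    k,T,f=kc or cam(n); uv=np.atleast_2d(uv).astype(float); z=np.broadcast_to(z,len(uv))
    d=np.c_[(uv[:,0]-k["cx"])/f,(uv[:,1]-k["cy"])/f,np.ones(len(uv))]@T[:3,:3].T
    return T[:3,3]+d*((z-T[2,3])/d[:,2])[:,None]
E
python3 - <<'E'
from h import *
s,p,M,a=st(); k,T,f=cam("wrist")
print("cam in tool",(M.T@(T[:3,3]-p)).round(3),(M.T@T[:3,:3]).round(2).tolist(),f,k["cx"],k["cy"])
px=lambda L: np.array([[200.6+x/5,159.6+y/5] for x,y in L])
print(back("top",px([(210,118),(478,82),(512,347),(232,385)]),.06).round(4))
print("clip,nose",back("top",px([(385,345),(308,297)]),.066).round(4))
print("bar",back("top",np.array([(502,281),(538,281)])*.8,.137).round(4))
plan([.40,.20,.25])
E
```

```text
cam in tool [ 0.    -0.065 -0.143] [[1.0, -0.0, 0.0], [0.0, 0.97, 0.26], [-0.0, -0.26, 0.97]] 293.4879558384639 316.96092228535434 198.02648369532875
[[0.5975 0.3046 0.06  ]
 [0.638  0.1348 0.06  ]
 [0.4675 0.0945 0.06  ]
 [0.4269 0.267  0.06  ]]
clip,nose [[0.4603 0.1736 0.066 ]
 [0.4861 0.2257 0.066 ]]
bar [[ 0.4968 -0.2015  0.137 ]
 [ 0.5049 -0.2871  0.137 ]]
t 0.9 tcp [0.1279 0.5349 0.2314] alpha 1.336 q6 -0.1 shift cm [-26.24  34.25  -1.87] turn None
```

>>> {"op": "step_arm", "data": {"increments": [[8.5,-3.3,4.3,-0.2,0],[8.5,-3.3,4.3,-0.2,0],[8.5,-3.3,4.3,-0.2,0],[8.5,-3.3,4.3,-0.2,0],[8.5,-3.3,4.3,-0.2,0]]}}

```text
time: 1.52
eef_pos: [0.2995, 0.323, 0.2416]
tool_rot: [2.466, 1.946, 0.002]
contact_force: [0.7, 1.0, 0.4]
finger_gap: 0.0847
```

>>> {"op": "step_arm", "data": {"increments": [[8.5,-3.3,4.3,-0.2,0],[8.5,-3.3,4.3,-0.2,0],[8.5,-3.3,4.3,-0.2,0],[8.5,0,0,0,0]]}}

```text
time: 2.02
eef_pos: [0.4029, 0.1954, 0.2473]
tool_rot: [2.472, 1.937, -0.0]
contact_force: [-0.5, -0.1, -0.8]
finger_gap: 0.0854
```

```bash
python3 - <<'E'
from h import *
plan([.53,-.242,.25],1.57+.094)
np.save("wk.npy",cam("wrist")[1])
f=manip.grab_frame("wrist"); cv2.imwrite("pics/w1.png",f[:,:,::-1])
for t in ["knob_grip","pointer_tip","mark_tip","dosing_pump"]: print(t,[(np.round(d["location"],3).tolist(),round(d["p"],2)) for d in manip.look_for("wrist",t)[:2]])
E
```

```text
t 2.02 tcp [0.4029 0.1954 0.2473] alpha 1.329 q6 -1.0 shift cm [-39.44  22.79  -0.23] turn -0.335
knob_grip [([0.527, 0.198, 0.101], 0.96), ([0.503, 0.204, 0.063], 0.55)]
pointer_tip []
mark_tip [([0.463, 0.173, 0.069], 0.49)]
dosing_pump [([0.506, 0.201, 0.064], 0.69)]
```

View pics/w1.png

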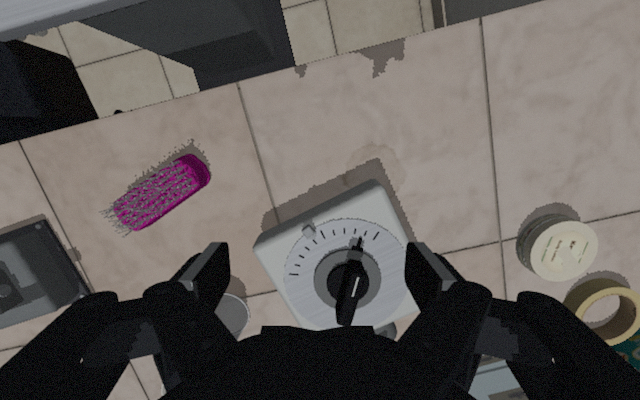

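The wrist view shows the clip at about (309,230), the nose tip at about (360,240) and the dial axis at about (347,280). The brush and cup are clear of my path. Next, over to the isolator with the fingers shut.

>>> {"op": "step_arm", "data": {"increments": [[0,-4.9,2.8,0,0],[0,-4.9,2.8,0,0],[0,-4.9,2.8,0,0],[0,-4.9,2.8,0,0],[0,-4.9,2.8,0,0]]}}

```text
time: 2.9
eef_pos: [0.4806, -0.0729, 0.2476]
tool_rot: [2.463, 1.949, 0.002]
contact_force: [0.3, 0.5, 0.0]
finger_gap: 0.0
```

>>> {"op": "step_arm", "data": {"increments": [[0,-4.9,2.8,0,0],[0,-4.9,2.9,0,0],[0,-4.9,2.9,0,0],[0,0,0,0,-0.17],[0,0,0,0,-0.165]]}}

```text
time: 3.52
eef_pos: [0.5303, -0.235, 0.2466]
tool_rot: [-2.099, -2.336, -0.0]
contact_force: [0.4, -0.6, 0.4]
finger_gap: -0.0001
```

```bash
python3 - <<'E'
from h import *
plan([.535,-.241,.12],1.664)
f=manip.grab_frame("wrist"); cv2.imwrite("pics/w2.png",f[:,:,::-1])
for t in ["lever_bar","isolator"]: print(t,[(np.round(d["location"],3).tolist(),round(d["p"],2)) for d in manip.look_for("wrist",t)[:2]])
E
```

```text
t 3.52 tcp [ 0.5303 -0.235   0.2466] alpha 1.678 q6 -2.19 shift cm [-0.66  0.41 12.66] turn 0.014
lever_bar [([0.496, -0.245, 0.144], 0.56)]
isolator [([0.46, -0.246, 0.049], 0.87)]
```

View pics/w2.png

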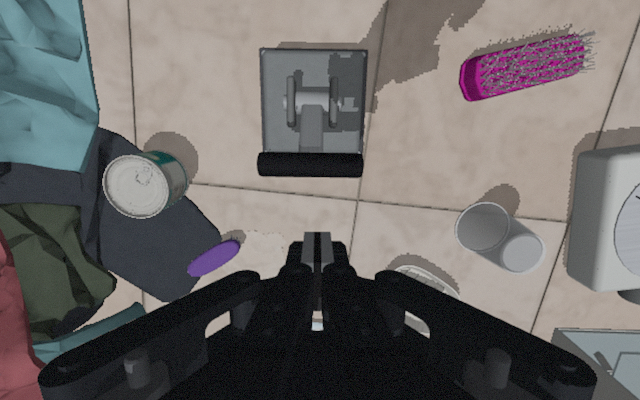

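The picture shows the bar from (258,165) to (362,165), square to the tool, with the lever leaning back. The closed fingers are behind it at x = 0.53. I'll descend behind the bar and pull it forward.

>>> {"op": "step_arm", "data": {"increments": [[0,-0.6,0.6,4.2,0.01],[0,0,0,4.2,0],[0,0,0,4.1,0],[0,0,-2.0,0,0],[0,0,-2.0,0,0]]}}

```text
time: 4.3
eef_pos: [0.4979, -0.2435, 0.1229]
tool_rot: [2.117, 2.317, 0.004]
contact_force: [2.5, 0.6, 2.5]
finger_gap: 0.0
```

>>> {"op": "step_arm", "data": {"increments": [[0,0,-2.0,0,0],[0,0,-2.0,0,0],[0,0,-2.0,0,0],[0,0,0,-3,0],[0,0,0,-5,0]]}}

```text
time: 4.92
eef_pos: [0.4356, -0.2483, 0.2011]
tool_rot: [-2.117, -2.314, 0.001]
contact_force: [0.9, -2.1, 0.3]
finger_gap: -0.0002
```

```bash
python3 - <<'E'
from h import *
f=manip.grab_frame("top"); cv2.imwrite("pics/t2.png",f[:,:,::-1])
for c in ("top",): print([(np.round(d["location"],3).tolist(),round(d["p"],2)) for d in manip.look_for(c,"lever_bar")[:2]])
plan([.41,.195,.25],1.06)
E
```

```text
[([0.398, -0.252, 0.142], 0.49)]
t 5.03 tcp [ 0.4395 -0.251   0.2094] alpha 1.66 q6 -2.29 shift cm [44.65  1.07 -4.43] turn 0.6
```

The bar is now at x = 0.398, the off side. Next, to the dial for a closer measurement.

>>> {"op": "step_arm", "data": {"increments": [[8.5,5.6,0.2,-1.0,0],[8.5,5.6,0.2,0,0],[8.5,5.6,0.2,0,0],[8.5,5.6,0.2,0,0],[8.5,5.6,0.2,0,0]]}}

```text
time: 5.65
eef_pos: [0.4208, 0.0321, 0.2122]
tool_rot: [2.12, 2.317, 0.001]
contact_force: [0.2, -0.3, 0.6]
finger_gap: 0.0848
```

>>> {"op": "step_arm", "data": {"increments": [[8.5,5.6,0.2,0,0],[8.5,5.6,0.2,0,0],[8.5,5.4,0.2,0,0],[8.5,0,0,1.0,0.17],[8.5,0,0,1.0,0.16]]}}

```text
time: 6.28
eef_pos: [0.4116, 0.1973, 0.1918]
tool_rot: [2.475, 1.935, 0.0]
contact_force: [-0.3, 0.5, 0.1]
finger_gap: 0.0846
```

```bash
python3 - <<'E'
from h import *
plan([.5325,.200,.107],.97)
np.save("wk.npy",cam("wrist")[1])
f=manip.grab_frame("wrist"); cv2.imwrite("pics/w3.png",f[:,:,::-1])
for t in ["knob_grip","pointer_tip","mark_tip"]: print(t,[(np.round(d["location"],3).tolist(),round(d["p"],2)) for d in manip.look_for("wrist",t)[:2]])
c=f[180:330,240:440,::-1]; cv2.imwrite("pics/w3c.png",cv2.resize(c,None,fx=4,fy=4,interpolation=cv2.INTER_CUBIC))
E
```

```text
t 6.28 tcp [0.4116 0.1973 0.1918] alpha 1.327 q6 -1.0 shift cm [ 3.18 11.67  8.48] turn 0.357
knob_grip [([0.518, 0.201, 0.086], 0.56), ([0.573, 0.03, 0.008], 0.49)]
pointer_tip [([0.516, 0.206, 0.066], 0.92)]
mark_tip [([0.462, 0.173, 0.07], 0.5), ([0.493, 0.202, 0.059], 0.26)]
```

View pics/w3c.png

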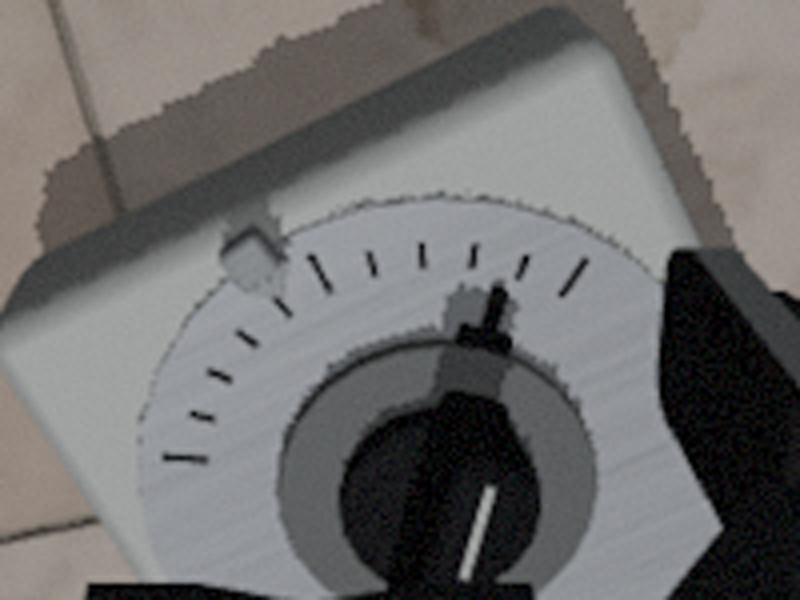

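```bash
cat > m.py <<'E'
from h import *
from scipy.optimize import least_squares
def circ(P): 
    r=least_squares(lambda q:np.hypot(P[:,0]-q[0],P[:,1]-q[1])-q[2],[.53,.2,.05]); return r.x,np.abs(r.fun).max()
E
python3 - <<'E'
from m import *
k,_,fl=cam("wrist"); kc=(k,np.load("wk.npy"),fl)
px=lambda L: np.array([[239.6+x/4,179.6+y/4] for x,y in L])
B=lambda L,z: back("wrist",px(L),z,kc)[:,:2]
for z in (.062,.066,.07): print("disc",z,circ(B([(277,480),(285,440),(318,390),(390,350),(430,341),(540,360),(585,430),(598,490)],z)))
for z in (.060,.063): print("plate",z,circ(B([(138,470),(140,410),(165,340),(205,290),(340,210),(440,196),(560,228),(625,260),(660,285)],z)))
n=B([(500,287)],.065)[0]; m=B([(268,297)],.066)[0]; l=B([(490,487),(463,580)],.109)
print("nose",n,"mark",m,"line",l)
c=B([(0,320),(560,10),(610,45)],.06); print("front edge",c)
for c in ([.5325,.2002],):
    for p in (n,m,l[0],l[1]): d=p-c; print(np.hypot(*d).round(4), (np.pi-np.arctan2(d[1],d[0])))
d=l[0]-l[1];print("line dir",np.pi-np.arctan2(d[1],d[0]))
E
```

```text
disc 0.062 (array([0.53817669, 0.20139201, 0.04261766]), np.float64(0.0019192559031672302))
disc 0.066 (array([0.53539602, 0.20156432, 0.04199309]), np.float64(0.001891128013512794))
disc 0.07 (array([0.53261536, 0.20173663, 0.04136853]), np.float64(0.001863003798753926))
plate 0.06 (array([0.53452763, 0.19932762, 0.07788793]), np.float64(0.001607491576547354))
plate 0.063 (array([0.53249712, 0.19947844, 0.07703807]), np.float64(0.001589951592485317))
nose [0.48454059 0.22866722] mark [0.47267687 0.17173915] line [[0.50890718 0.21438101]
 [0.53098597 0.2036014 ]]
front edge [[0.46504232 0.10232934]
 [0.41976445 0.25733497]
 [0.43115104 0.26741851]]
0.0558 0.5356774480405457
0.0662 5.839125277894366
0.0275 0.5412082308227659
0.0037 1.152009047242363
line dir 0.45419038080103613
```

Measured against the known sizes:

| Item | Measured | Given |
|---|---|---|
| Nose radius | 57 mm | 58 mm |
| Mark radius | 67.7 mm | 68 mm |
| Disc radius | 42 mm | 42 mm |

The axis is at about (0.534, 0.2005). The nose stands 0.96 rad above the mark.

>>> {"op": "step_arm", "data": {"increments": [[5.0,1.6,5.9,0,0],[5.0,1.6,5.9,0,0],[5.0,0,0,2.5,0.125],[5.0,0,0,2.5,0.122],[5.0,0,0,0,0]]}}

```text
time: 7.1
eef_pos: [0.5335, 0.1981, 0.14]
tool_rot: [-2.688, -1.622, 0.007]
contact_force: [-0.6, -0.9, 0.4]
finger_gap: 0.0497
```

```bash
python3 - <<'E'
from h import *
plan([.534,.2005,.084],1.08)
f=manip.grab_frame("wrist"); cv2.imwrite("pics/w4.png",f[150:400,160:480,::-1])
E
```

```text
t 7.1 tcp [0.5335 0.1981 0.14  ] alpha 1.086 q6 -0.83 shift cm [ 0.26 -0.04  5.6 ] turn 0.006
```

View pics/w4.png

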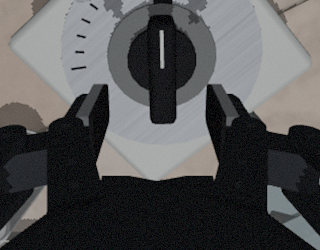

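The knob bar stands upright in the view (columns 150–177) midway between the fingers (about 105 and 215), so it is aligned. Descending to grip.

>>> {"op": "step_arm", "data": {"increments": [[5.0,0.2,0,2.8,0],[5.0,0,0,2.8,0],[0,0,0,0,0],[0,0,0,0,0],[0,0,0,0,0]]}}

```text
time: 7.78
eef_pos: [0.5363, 0.2004, 0.0886]
tool_rot: [2.69, 1.621, 0.003]
contact_force: [-3.0, -2.4, 3.3]
finger_gap: 0.0166
```

>>> {"op": "step_arm", "data": {"increments": [[0,0,0,0,-0.12],[0,0,0,0,-0.12],[0,0,0,0,-0.12],[0,0,0,0,-0.12],[0,0,0,0,-0.12]]}}

```text
time: 8.4
eef_pos: [0.5363, 0.2013, 0.0886]
tool_rot: [2.087, 2.347, 0.006]
contact_force: [-2.2, 0.7, 2.4]
finger_gap: 0.0165
```

>>> {"op": "step_arm", "data": {"increments": [[0,0,0,0,-0.13],[0,0,0,0,-0.13],[0,0,0,0,-0.13],[0,0,0,0,-0.13],[0,0,0,0,-0.13]]}}

```text
time: 9.02
eef_pos: [0.5358, 0.2022, 0.0886]
tool_rot: [-1.228, -2.892, -0.007]
contact_force: [-3.7, 3.4, 2.7]
finger_gap: 0.0162
```

```bash
python3 - <<'E'
from h import *
plan([.534,.2005,.084],1.08)
print(manip.sense()["ft_torque"])
f=manip.grab_frame("top"); a=f[160:270,200:340,::-1]
g=manip.grab_frame("wrist"); b=g[100:320,200:440,::-1]
o=np.zeros((550,1400,3),np.uint8); 
cv2.imwrite("pics/c5.png",np.hstack([cv2.resize(a,(480,377),interpolation=3),cv2.resize(b,(320,377))]))
E
```

```text
t 9.03 tcp [0.5358 0.2022 0.0886] alpha 2.339 q6 -2.08 shift cm [ 0.01 -0.25  0.46] turn 1.259
[ 0.58937248  0.73133832 -0.14265668]
```

View pics/c5.png

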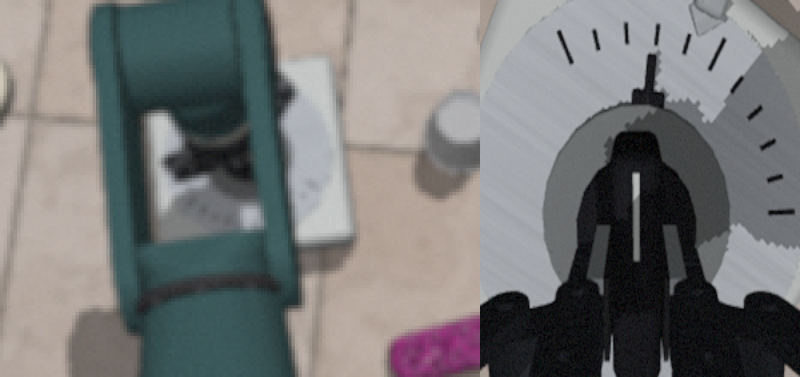

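The wrist crop (right half) shows the nose tip at about (652,55), anticlockwise of the clip point at about (705,33). The pointer lags to the right of the bar line, which fits play taken up anticlockwise. Computing the return turn.

```bash
python3 - <<'E'
from m import *
g=cv2.imread("pics/c5.png")
B=lambda x,y,z: back("wrist",[[200+(x-480)/1.3333,100+y/1.7136]],z)[0,:2]
n=B(652,55,.065);m=B(705,34,.066);l=B(636,175,.109);l2=B(636,260,.109)
e=[circ(np.array([B(x,y,.066) for x,y in [(543,210),(551,165),(580,125),(640,103),(700,125),(728,190),(728,220)]]))]
print("disc",e,n,m)
for c in ([.534,.2005],e[0][0][:2]):
    for p in (n,m): d=p-c; print(np.hypot(*d).round(4),((np.pi-np.arctan2(d[1],d[0])+np.pi)%(2*np.pi)-np.pi).round(4))
s,p,M,a=st(); print("knob psi from tool",np.pi/2-a)
E
```

```text
disc [(array([0.53486672, 0.20098843, 0.04195655]), np.float64(0.0013336078887770872))] [0.48966139 0.16660753] [0.47001449 0.17763309]
0.0558 -0.6527
0.0679 -0.3432
0.0568 -0.6502
0.0689 -0.3457
knob psi from tool -0.7637749981998545
```

>>> {"op": "step_arm", "data": {"increments": [[0,0,0,0,0.12],[0,0,0,0,0.12],[0,0,0,0,0.1],[0,0,0,0,0.1],[0,0,0,0,0]]}}

```text
time: 9.75
eef_pos: [0.5363, 0.2016, 0.0886]
tool_rot: [1.838, 2.547, 0.006]
contact_force: [-2.8, 2.6, 5.2]
finger_gap: 0.0167
```

```bash
python3 - <<'E'
from h import *
s,p,M,a=st(); print("knob psi from tool",np.pi/2-a,p,s["ft_torque"])
g=manip.grab_frame("wrist"); cv2.imwrite("pics/w6.png",g[:,:,::-1]); b=g[70:190,260:420,::-1]
cv2.imwrite("pics/c6.png",cv2.resize(b,None,fx=5,fy=5,interpolation=cv2.INTER_CUBIC)); np.save("wk6.npy",cam("wrist")[1])
E
```

```text
knob psi from tool -0.32079986471801836 [0.53625314 0.20159697 0.08861985] [ 0.51186554  0.64107886 -0.00386703]
```

View pics/c6.png

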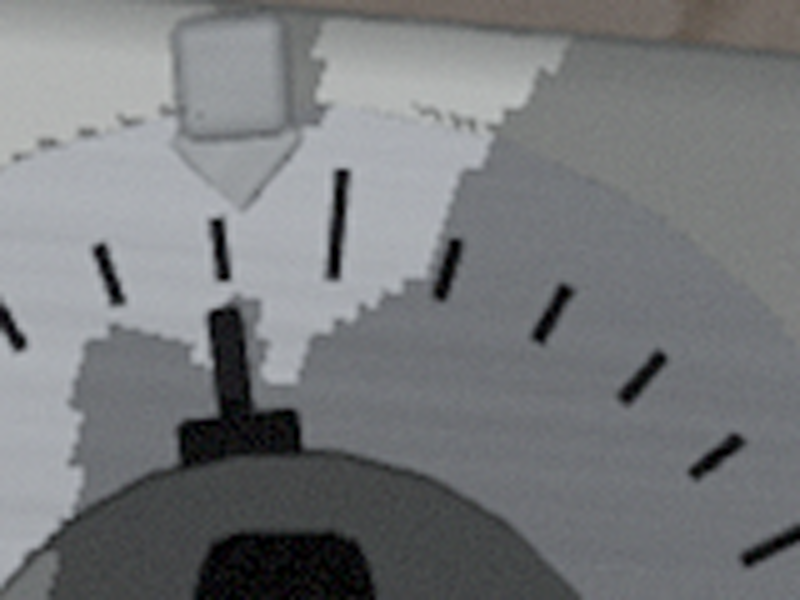

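The nose tip is at (226,308) and the clip point at (239,209) in the 5x crop. The pointer is still slightly anticlockwise of the mark. Quantifying.

```bash
python3 - <<'E'
from m import *
k,_,fl=cam("wrist"); kc=(k,np.load("wk6.npy"),fl)
B=lambda x,y,z: back("wrist",[[259.6+x/5,69.6+y/5]],z,kc)[0,:2]
n=B(226,308,.065);m=B(239,209,.066)
# disc edge from crop + full image
g=cv2.cvtColor(cv2.imread("pics/w6.png"),cv2.COLOR_BGR2GRAY)
e=circ(np.array([B(x,y,.066) for x,y in [(10,590),(50,545),(100,502),(150,475),(330,452),(400,465),(480,505),(540,555)]]))
print("disc",e,n,m)
for c in ([.534,.2005],[.5355,.2015],e[0][:2]):
    A=[]
    for p in (n,m): d=p-c; A.append((np.pi-np.arctan2(d[1],d[0])+np.pi)%(2*np.pi)-np.pi); print(np.hypot(*d).round(4),A[-1].round(4),end=" ")
    print("y mm",58*np.sin(A[0]-A[1]))
E
```

```text
disc (array([0.53328959, 0.20073679, 0.03986044]), np.float64(0.00020189017465945674)) [0.48309096 0.17670736] [0.47263818 0.17487603]
0.0562 -0.4372 0.0665 -0.3956 y mm -2.413083041442782
0.058 -0.4419 0.0683 -0.4006 y mm -2.391141411108674
0.0557 -0.4465 0.0659 -0.403 y mm -2.5170093456475415
```

>>> {"op": "step_arm", "data": {"increments": [[0,0,0,0,0.043],[0,0,0,0,0],[0,0,0,0,0],[0,0,0,0,0]]}}

```text
time: 10.3
eef_pos: [0.5363, 0.2015, 0.0886]
tool_rot: [1.892, 2.508, 0.006]
contact_force: [-2.7, 1.3, 5.6]
finger_gap: 0.0168
```

```bash
python3 - <<'E'
from h import *
s,p,M,a=st(); print("knob psi from tool",np.pi/2-a,p)
g=manip.grab_frame("wrist"); cv2.imwrite("pics/w7.png",g[:,:,::-1]); b=g[70:190,260:420,::-1]
cv2.imwrite("pics/c7.png",cv2.resize(b,None,fx=5,fy=5,interpolation=cv2.INTER_CUBIC)); np.save("wk7.npy",cam("wrist")[1])
E
```

```text
knob psi from tool -0.27820320536148624 [0.5362929  0.20150449 0.08857775]
```

View pics/c7.png

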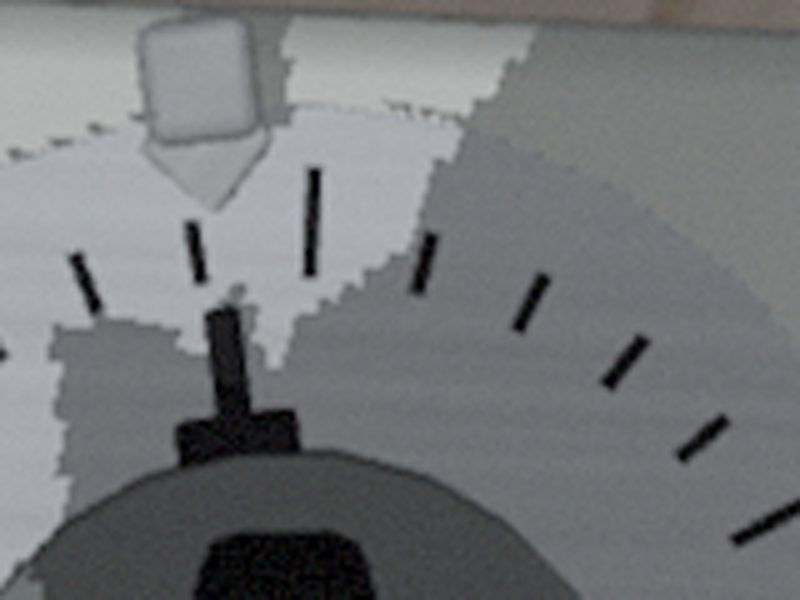

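The nose axis, from (236,412) to the tip at (223,308), extends to about (211,209), and the clip point is at (213,209), so they line up to within about 0.3 mm. Releasing.

>>> {"op": "step_arm", "data": {"increments": [[4.0,0,0,0,0],[4.5,0,0,0,0],[4.5,0,0,0,0],[4.5,0,0,-3,0],[4.5,0,0,-5,0]]}}

```text
time: 10.98
eef_pos: [0.5342, 0.1998, 0.1643]
tool_rot: [-1.888, -2.506, 0.008]
contact_force: [1.1, 0.6, 0.2]
finger_gap: 0.0453
```

>>> {"op": "step_arm", "data": {"increments": [[4.5,0,0,-4,0],[4.5,0,-4.5,0,0],[4.5,0,-4.5,0,0],[8.5,0,0,0,0],[8.5,0,0,0,0]]}}

```text
time: 11.6
eef_pos: [0.4497, 0.1755, 0.2066]
tool_rot: [1.889, 2.509, 0.002]
contact_force: [-0.1, 0.2, 0.7]
finger_gap: 0.0793
```

```bash
python3 - <<'E'
from h import *
plan([.335,-.26,.21],1.664)
np.save("wk8.npy",cam("wrist")[1])
g=manip.grab_frame("wrist"); cv2.imwrite("pics/w8.png",g[:,:,::-1])
for c in ([.5355,.2015,.08],): u,v=proj("wrist",[c])[0].astype(int); print(u,v)
x0,y0=max(u-90,0),max(v-100,0); print(x0,y0); b=g[y0:y0+135,x0:x0+180,::-1]
cv2.imwrite("pics/c8.png",cv2.resize(b,None,fx=4,fy=4,interpolation=cv2.INTER_CUBIC))
E
```

```text
t 11.6 tcp [0.4497 0.1755 0.2066] alpha 1.851 q6 -1.6 shift cm [-38.69 -23.06  -0.37] turn 0.187
318 274
228 174
```

View pics/c8.png

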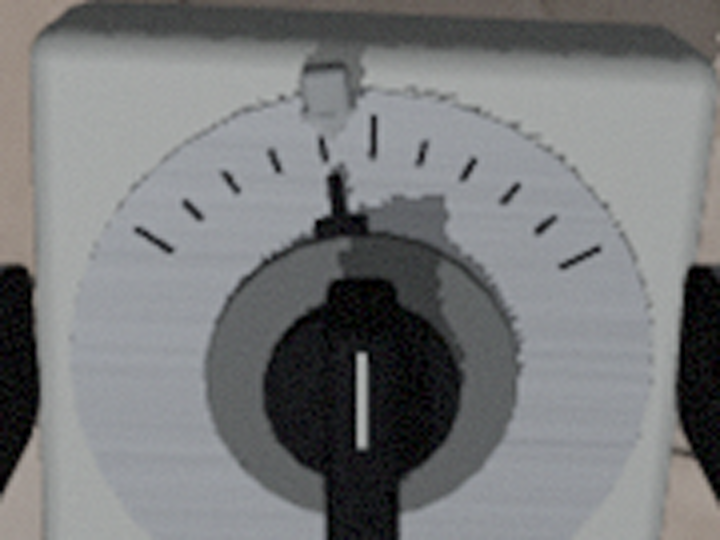

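After release the pointer is still in line with the clip: nose tip (335,175), clip point (330,130), axis about (362,378). The knob line is clockwise of the nose, so the play stayed taken up. Now to the front of the lever.

>>> {"op": "step_arm", "data": {"increments": [[0,0,0,0,0.185],[0,-5.3,-1.8,0,0],[0,-5.3,-1.8,0,0],[0,-5.3,-1.8,0,0],[0,-5.3,-1.8,0,0]]}}

```text
time: 12.28
eef_pos: [0.3983, -0.0443, 0.2066]
tool_rot: [2.112, 2.324, 0.001]
contact_force: [1.7, -0.2, 0.1]
finger_gap: -0.0001
```

>>> {"op": "step_arm", "data": {"increments": [[0,-5.3,-1.8,0,0],[0,-5.3,-1.8,0,0],[0,-5.3,-1.8,0,0],[0,-5.1,-1.8,0,0],[0,0,0,0,0]]}}

```text
time: 12.9
eef_pos: [0.3454, -0.2621, 0.206]
tool_rot: [-2.121, -2.317, 0.001]
contact_force: [-0.4, 1.0, -0.5]
finger_gap: 0.0003
```

```bash
python3 - <<'E'
from h import *
plan([.352,-.258,.12],1.664)
print(np.round(manip.sense()["qpos"],2))
f=manip.grab_frame("scene"); cv2.imwrite("pics/s9.png",f[:,:,::-1])
print([(np.round(d["location"],3).tolist(),round(d["p"],2)) for d in manip.look_for("scene","lever_bar")[:2]])
E
```

```text
t 12.9 tcp [ 0.3454 -0.2621  0.206 ] alpha 1.659 q6 -2.44 shift cm [0.36 0.7  8.6 ] turn -0.005
[-0.78 -0.17  1.67 -0.    1.64 -2.44]
[([0.392, -0.265, 0.147], 0.66)]
```

View pics/s9.png

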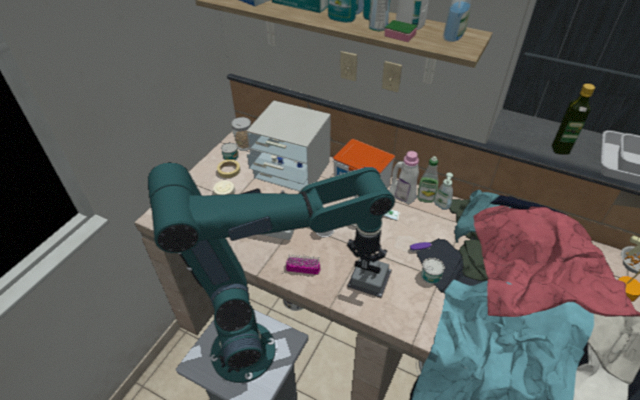

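The isolator is at (370,275) and the lever leans to the front. Descend in front of the bar and push it back.

>>> {"op": "step_arm", "data": {"increments": [[0,0.3,0.5,4.3,0],[0,0,0,4.3,0],[0,0,0,0,0],[0,0,2.0,0,0],[0,0,2.0,0,0]]}}

```text
time: 13.62
eef_pos: [0.3923, -0.252, 0.1235]
tool_rot: [2.11, 2.322, -0.003]
contact_force: [-3.0, -1.0, 1.9]
finger_gap: -0.0001
```

>>> {"op": "step_arm", "data": {"increments": [[0,0,2.0,0,0],[0,0,2.0,0,0],[0,0,2.4,0,0],[0,0,0,0,0],[0,0,0,-3.0,0]]}}

```text
time: 14.25
eef_pos: [0.4529, -0.2435, 0.1475]
tool_rot: [-2.107, -2.32, 0.001]
contact_force: [-0.3, 0.0, 0.2]
finger_gap: 0.0002
```

>>> {"op": "step_arm", "data": {"increments": [[0,0,0,-5,0],[0,0,-5,-3,0],[0,0,-5,0,0],[0,0,0,0,0]]}}

```text
time: 14.75
eef_pos: [0.3526, -0.2546, 0.2311]
tool_rot: [2.116, 2.32, -0.0]
contact_force: [0.1, 0.3, -0.1]
finger_gap: 0.0001
```

```bash
python3 - <<'E'
from h import *
f=manip.grab_frame("top"); 
for t in ("lever_bar","scrub_brush","dosing_cup"): print(t,[(np.round(d["location"],3).tolist(),round(d["p"],2)) for d in manip.look_for("top",t)[:2]])
a=f[150:275,:,:][:,180:460,::-1]; cv2.imwrite("pics/t9.png",cv2.resize(a,(784,350),interpolation=3)); plan([0,0,0])
E
```

```text
lever_bar [([0.495, -0.242, 0.138], 0.61)]
scrub_brush [([0.38, -0.01, 0.031], 0.55)]
dosing_cup [([0.568, 0.005, 0.083], 0.91), ([0.696, -0.068, 0.016], 0.54)]
t 14.95 tcp [ 0.3552 -0.2543  0.23  ] alpha 1.666 q6 -2.42 shift cm [ 28.7  -32.93  23.01] turn None
```

View pics/t9.png

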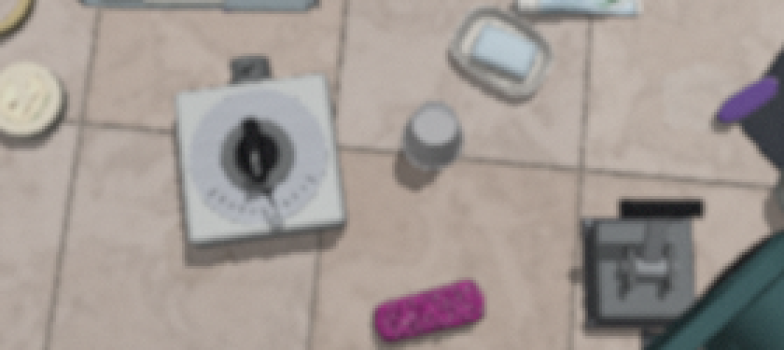

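The bar is back at the on stop, (662,208) in the picture and (0.495, -0.242) in the world, which is its start position. The pointer at (268,195) points at the clip at (275,215). The bystanders are where they were and the arm is clear. Handing in.

```bash
python3 -c "
from plant import manip
print(manip.close_job())"
```

```text
the job is handed in; nothing more can be done
None
```

I finished all four steps and handed the job in at about 15 s of the 58 s allowed. `close_job` gives no verdict, so the result rests on my own checks.

**What I did**
1. I pulled the isolator lever forward to off with the closed fingers.
2. I gripped the bar knob and turned the pointer back to about 0.25 rad (roughly 14 mm) below the clip.
3. I brought it up clockwise until it lined up with the clip, then released the knob.
4. I pushed the lever back to on and moved the arm clear.

**What the last checks showed**
- **Pointer:** the nose line met the clip point to within about 0.3 mm before release. It was still lined up in a wrist picture after release. The top picture after the lever throw agrees, though it is too coarse to show 4 mm.
- **Knob play:** the white line on the knob stood clockwise of the nose after release, so the play is taken up clockwise.
- **Lever:** the bar was found at (0.495, -0.242, 0.138), against (0.496, -0.244, 0.138) at the start.
- **Things around:** the scrub brush and cup were within about 2 mm of their start positions. The soap dish and grease pot looked unmoved in the last picture. I did not measure the clip's position at the end, but the fingers stayed above and inside it.

**One disagreement:** three readings of the clip's angle gave -0.44, -0.34 and -0.40 rad. The first two came from coarser pictures. I used -0.40, from the close, magnified view, and confirmed it by seeing the pointer and clip lined up in the later pictures.

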